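# Post the orange-capped sample tube through the sprung flap of the drop box

### The job

Post the sample tube with the orange cap into the blue drop box: push it down through the sprung flap in the box's top, keep hold of it, holding the flap open with it, until its cap too has gone in past the top of the box, then let it go and draw back so that the flap springs shut over it. Leave the tube with the blue cap standing where it is.

Things in the scene. Friction and masses are not known exactly. Their poses are not given: they have to be found in the camera images.
- orange_tube: The tube to post: rigid white sample tube with an orange screw cap, standing upright on the table. 100 mm tall in all; body 36 mm in diameter, cap 40 mm in diameter over the top 30 mm; about 100 g. Origin: centre of its underside; z runs up its axis to the cap.
- blue_tube: Bystander: the same tube with a blue cap (100 mm tall, 40 mm cap), standing upright. Origin: centre of its underside.
- mouth (a point): Centre of the mouth in the flat top of the fixed blue drop box, 185 mm above the table. Box: 180 mm along x, 190 mm along y, its centre 35 mm towards -x from here; hollow, inner floor 181 mm below. z up, x and y along the box's sides. The mouth is 80 mm wide along x, 150 mm long along y: fingers that close along y fit into it beside the tube.
- flap (a joint): Aluminium flap, yellow edge strip, shutting the mouth flush; 76 mm from hinge to free edge, 146 mm long. Hinge: along the mouth's +x edge, 40 mm from its centre; pushed from above, the -x edge swings down inside. 0 rad shut, 1.5 hanging straight down (stop). A spring (0.09 N m shut, 0.12 wide open) returns it: the tube's weight does not open it, 3 to 7 N at mid-mouth does.
Things that resemble listed ones, but are neither listed nor needed, are in the scene too. What is shaped like the orange_tube but grey or pink is not meant.

How it is judged (in metres and radians):
On the way:
1. the flap is pushed open (over 0.8 rad) with the orange-capped tube held in the fingers and its lower end at least 80 mm below the mouth (value of joint flap above 0.8 rad and contact force between the fingers and orange_tube above 0.5 N and z of orange_tube in the frame of mouth below -0.08 m and x of orange_tube in the frame of mouth between -0.05 and 0.05 m and y of orange_tube in the frame of mouth between -0.08 and 0.08 m), for 0.1 s.
At the end, for the whole second after the job is handed in: The orange-capped tube lies inside the drop box (its underside more than 50 mm below the mouth and within the box's walls), at rest and released, with the flap shut above it (under 0.12 rad); the blue-capped tube still stands upright (within 0.2 rad) within 30 mm of where it was (z of orange_tube in the frame of mouth below -0.05 m and x of orange_tube in the frame of mouth between -0.125 and 0.055 m and y of orange_tube in the frame of mouth between -0.095 and 0.095 m and value of joint flap below 0.12 rad and linear speed of orange_tube below 0.05 m/s and distance of blue_tube from where it was at the start of the episode below 0.03 m and angle between blue_tube's own z axis and vertical below 0.2 rad); the robot touches nothing.
It fails at once if the blue-capped tube is shifted by 30 mm or tipped over (distance of blue_tube from where it was at the start of the episode above 0.03 m or angle between blue_tube's own z axis and vertical above 0.5 rad).
It also fails if it takes over 40 s, if anything falls off the work surface, if the arm or the gripper's body presses on something with over 40 N, if the wrist force passes 120 N, or if a joint passes its speed limit or range.

### The arm

A 7-joint arm with a two-finger parallel gripper is mounted at the origin on the work surface. World frame = base frame: x ahead of the robot, y to its left, z up, the work surface at z = 0. Lengths are in mm, angles in rad, forces in N, time in s.
With the tool pointing down it reaches from about 400 to 875 mm from the base axis. Payload 4.4 kg.
Tool frame: the origin (TCP) lies between the finger pads; the fingertips stand 22 mm ahead of it and the grasp point (between the pads) lies 3 mm ahead of it; z points along the fingers, y is the line along which they close (so a half turn about z gives the same grasp; the last joint's range is limited). The gripper opens to 85 mm and grips with 20 to 120 N. Pads are 22 mm wide; open, the fingers measure 114 mm over their backs; the gripper's body (76 mm by 85 mm) begins 54 mm behind the grasp point. The pads swing forward as they close: fully open they stand 13 mm farther back than shut.
Start: joints at [1.105, 0.628, 0.038, 1.517, -0.027, 0.996, -0.02], TCP at [253.029, -598.743, 253.313] pointing down, gripper open.
Joint ranges: [-3.06, 3.06], [-0.37, 2.12], [-1.25, 1.32], [0.18, 2.47], [-1.1, 4.24], [0.23, 1.98], [-2.94, 2.94]. Speed limits (rad/s): [2.57, 2.57, 3.14, 3.14, 3.14, 3.14, 3.14].

### API

Orientations are given as [roll, pitch, yaw] about the fixed x, y, z axes, in that order (R = Rz(yaw) Ry(pitch) Rx(roll)).
In Python, from cell import ctrl gives the robot as it stands.
- The arm moves only by the tool step_arm, never from a script. Its argument "plan" is a list of rows, each an object of numbers: "dx", "dy", "dz": the shift along the tool's x, y, z scaled (see below); "ax", "ay", "az": the turn, a rotation vector about the tool's x, y, z scaled (see below); "gripper": the opening, from 0 (shut) to 1 (fully open). A call has 1 to 20 rows; each row shifts and turns the commanded pose from where the row before left it, along the tool's axes as they then stand; what a row does not reach is not made up. The controller multiplies each number of a shift by 0.3 m and each number of a turn by 90 degrees. A row lasts 1/8 s, in which the tool goes at most 62.5 mm and 10.7 degrees, less where a joint would pass 70% of its speed; a pose out of reach is approached as far as the arm can. A call with a number of a shift or a turn outside -1 to 1 is refused whole. A call with a gripper value outside its range is refused whole. The fingers move at their own pace and stop on an object; the grip force is fixed at half the most. Time passes only in rows, so rows that do not move let the fingers close. It gives the time, the measured TCP pose, the force, the opening and the grip force at its end, in the units of the state.
- ctrl.read_state(): the state, without advancing time (a new reading comes with each control period).
- ctrl.get_image(name): name is "scene" or "side" or "wrist"; returns a dict with "color" (480x640x3 uint8, red, green, blue), "range_z" (480x640 float32, mm along the optical axis (not along the pixel's ray), 0 where there is no reading), "fx", "fy", "cx", "cy" (pixels), "k1" (the pictures are not rectified: a ray, as slopes to the right and down, at radius r is drawn at 1 + k1 r^2 times it, then the intrinsics apply), "T" (4x4, takes a point from camera to world coordinates); the wrist camera has in their place "T_tool_cam" (4x4, takes a point from camera to tool coordinates, whose origin is the TCP and whose axes are the flange's). Camera axes: x right, y down, z forward; pixel columns grow to the right and rows downward; lengths in mm; the calibration is good to about 2 mm. A picture is of the moment at which its call begins: read the wrist's pose just before it.
- ctrl.finish_job(): hands the job in; it is judged then, once.
The state is a dict: "clock": time; "qpos": joint angles; "qd": joint speeds; "tau": joint torques, N m; "eef_pos": TCP position; "tool_rot": TCP orientation; "force": force on the tool from outside, world axes, zero at the start; "torque": the same for the moment, N m; "width": finger opening in mm; "gripper_force": force on a finger pad.
Only numpy, scipy, OpenCV 4.12 (cv2) and the standard library are available. Lean on these libraries where they do the work, as an engineer would, in place of code of your own. Each camera call takes 0.05 s, during which the arm holds its last target. There are 200 camera calls.

## Working session

There is one attempt and no reset: what is moved stays moved. The work goes in short steps, Python scripts to look and compute and a tool call to move; the robot and the scene stay as the last step left them, time stands still between calls to the robot, and variables do not carry over. Pictures are saved under pics/ and viewed, at most 10 in all, crops included, and the job is handed in when it is done.

Besides the shell and the picture viewer there is one more tool, called after "Request:" by a JSON object that holds its "name" and its "arguments", one argument or row to a line. step_arm: Moves the arm, as the interface text tells. Shifts and turns lie within -1 to 1; 1 stands for 0.3 m of shift or 90 degrees of turn. Its arguments: {"type":"object","properties":{"plan":{"type":"array"}},"required":["plan"]}

```bash
mkdir -p pics; cat > h.py <<'E'
import numpy as np, cv2
from cell import ctrl
def save(im,n): cv2.imwrite('pics/'+n,cv2.cvtColor(im,cv2.COLOR_RGB2BGR))
def undist(im,u,v):
    x=(np.asarray(u,float)-im['cx'])/im['fx']; y=(np.asarray(v,float)-im['cy'])/im['fy']
    a,b=x.copy(),y.copy()
    for _ in range(20):
        s=1+im['k1']*(a*a+b*b); a,b=x/s,y/s
    return a,b
def pts(im,u,v):
    "world points from range"
    a,b=undist(im,u,v); z=im['range_z'][np.asarray(v,int),np.asarray(u,int)]
    P=np.stack([a*z,b*z,z],-1); T=np.array(im['T']); return P@T[:3,:3].T+T[:3,3]
def onplane(im,u,v,h):
    a,b=undist(im,u,v); T=np.array(im['T']); d=np.stack([a,b,np.ones_like(a)],-1)@T[:3,:3].T
    o=T[:3,3]; return o+d*((h-o[2])/d[...,2])[...,None]
E
python3 - <<'E'
from h import *
a=ctrl.get_image('scene');b=ctrl.get_image('side')
save(a['color'],'scene.png');save(b['color'],'side.png')
import pickle;pickle.dump((a,b),open('im.pkl','wb'))
s=ctrl.read_state();print(s['eef_pos'],s['tool_rot'],s['width'])
for n,im in(('scene',a),('side',b)):
    hsv=cv2.cvtColor(im['color'],cv2.COLOR_RGB2HSV)
    for c,lo,hi in(('or',(4,120,90),(22,255,255)),('blue',(95,110,50),(130,255,255)),('yel',(23,120,90),(35,255,255)),('pink',(140,50,90),(179,255,255))):
        m=cv2.inRange(hsv,lo,hi);k,l,st,ce=cv2.connectedComponentsWithStats(m)
        for i in range(1,k):
            if st[i,4]>40:
                v,u=np.nonzero(l==i);P=pts(im,u,v);ok=im['range_z'][v,u]>0;P=P[ok]
                if len(P): print(n,c,st[i],ce[i].round(),np.percentile(P,[2,50,98],axis=0).round().tolist())
E
```

```text
[ 252.82833767 -598.24889564  252.45854268] [-3.13985983e+00  4.35487802e-06  3.99770999e-01] 85.17575992874183
scene or [ 205    0  175  140 8193] [267.  76.] [[-949.0, -859.0, -197.0], [-577.0, -848.0, 0.0], [-117.0, -125.0, 247.0]]
scene or [203   8   5  39  75] [205.  25.] [[-534.0, -894.0, 116.0], [-526.0, -884.0, 196.0], [-518.0, -871.0, 252.0]]
scene or [597  15  43  25 598] [624.  26.] [[-918.0, 587.0, 246.0], [-755.0, 634.0, 248.0], [-557.0, 714.0, 250.0]]
scene or [187  64  15  34 135] [196.  86.] [[-534.0, -1009.0, -96.0], [-526.0, -960.0, -38.0], [-261.0, -813.0, 26.0]]
scene or [161  97  38  19 299] [179. 108.] [[-524.0, -1147.0, -164.0], [-147.0, -815.0, -1.0], [-106.0, -717.0, 2.0]]
scene or [567 109  16  16  98] [574. 116.] [[-786.0, 544.0, -88.0], [-717.0, 560.0, -85.0], [-633.0, 586.0, -82.0]]
scene or [     0    120    640    360 140249] [301. 315.] [[-157.0, -773.0, -2.0], [625.0, -66.0, -0.0], [938.0, 453.0, 2.0]]
scene or [581 205  52  10  82] [606. 210.] [[90.0, 451.0, -3.0], [97.0, 503.0, -1.0], [103.0, 562.0, 1.0]]
scene or [ 597  226   43   48 1529] [619. 24
[... 1708 characters left out ...]
 [    0     0   392   335 69048] [153. 117.] [[1287.0, -1807.0, -541.0], [1548.0, -512.0, -184.0], [1558.0, 108.0, 216.0]]
side blue [366 127   3  28  78] [367. 140.] [[651.0, -656.0, 10.0], [684.0, -594.0, 15.0], [718.0, -533.0, 20.0]]
side blue [315 209  16  20 277] [322. 218.] [[547.0, -165.0, 73.0], [562.0, -140.0, 96.0], [582.0, -127.0, 103.0]]
side blue [  152   261   150   172 10561] [228. 347.] [[414.0, 170.0, 7.0], [475.0, 321.0, 176.0], [618.0, 369.0, 187.0]]
side yel [189 286  67  47 401] [222. 309.] [[509.0, 190.0, 182.0], [528.0, 259.0, 185.0], [546.0, 325.0, 188.0]]
side pink [404 216  19  42 616] [413. 236.] [[354.0, -248.0, 4.0], [367.0, -222.0, 67.0], [387.0, -214.0, 102.0]]
```

View pics/scene.png

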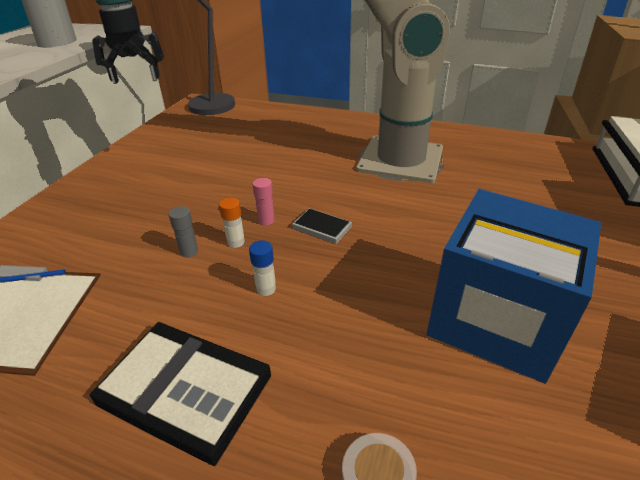

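View pics/side.png

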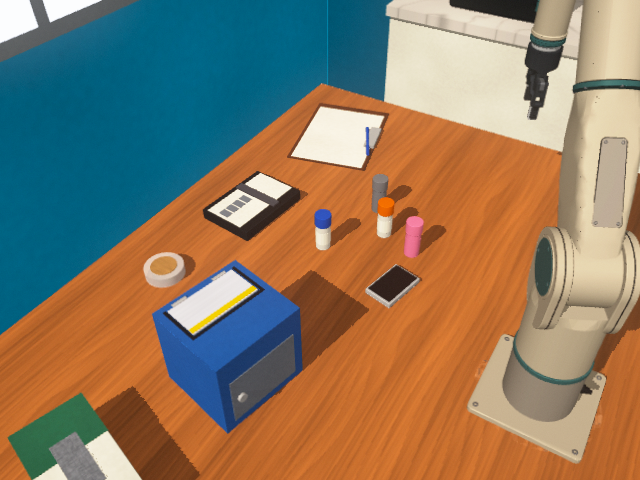

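The four tubes in the scene image are grey (183,232), orange-capped (231,222), pink (263,201) and blue-capped (262,267). Only the one at (231,222), or (386,217) in the side view, has a white body and an orange cap, so that is the one meant. The box's yellow strip is at (527,237). Next I measure them and take a confirming crop.

```bash
python3 - <<'E'
from h import *
import pickle
a,b=pickle.load(open('im.pkl','rb'))
V,U=np.mgrid[0:480,0:640]
win={'scene':{'orange':(215,195,247,250),'grey':(165,200,200,260),'pink':(250,175,277,228),'blue':(246,238,278,298)},
'side':{'orange':(374,195,398,240),'grey':(368,172,392,212),'pink':(402,214,426,260),'blue':(311,206,334,252)}}
fit=lambda P:cv2.minEnclosingCircle(P[:,:2].astype(np.float32))
allp={}
for n,im in(('scene',a),('side',b)):
    P=pts(im,U,V); ok=im['range_z']>0
    for k,(x0,y0,x1,y1) in win[n].items():
        q=P[y0:y1,x0:x1][ok[y0:y1,x0:x1]]
        t=q[(q[:,2]>92)&(q[:,2]<106)]
        print(n,k,'zmax',np.percentile(q[:,2],98).round(1),'cap-top circle',[np.round(x,1) for x in fit(t)],len(t))
    # box top
    sel=ok&(np.abs(P[...,2]-185)<7)&(P[...,0]>380)&(P[...,1]>100)&(P[...,1]<420)&(P[...,0]<700)
    r=cv2.minAreaRect(P[sel][:,:2].astype(np.float32));print(n,'boxtop',np.round(r[0],1),np.round(r[1],1),round(r[2],2),np.median(P[sel][:,2]))
    hsv=cv2.cvtColor(im['color'],cv2.COLOR_RGB2HSV);y=(cv2.inRange(hsv,(23,120,90),(35,255,255))>0)&sel
    r=cv2.minAreaRect(P[y][:,:2].astype(np.float32));print(n,'strip',np.round(r[0],1),np.round(r[1],1),round(r[2],2), np.round(cv2.boxPoints(r)).tolist())
    # plane-cast check of the caps by colour
    m=cv2.inRange(hsv,(4,200,150),(14,255,255)); x0,y0,x1,y1=win[n]['orange']; v,u=np.nonzero(m[y0:y1,x0:x1]); 
    print('orange px',len(u),(u.mean()+x0).round(1),(v.mean()+y0).round(1),'ray at z=85',onplane(a if n=='scene' else b,np.array([u.mean()+x0]),np.array([v.mean()+y0]),87).round(1))
c=np.hstack([cv2.resize(a['color'][170:305,155:290],(400,400),interpolation=cv2.INTER_CUBIC),cv2.resize(b['color'][165:265,305:430],(400,400),interpolation=cv2.INTER_CUBIC)])
save(c,'crop.png')
E
```

```text
scene orange zmax 100.3 cap-top circle [array([ 461.6, -265.4]), np.float64(20.8)] 241
scene grey zmax 100.4 cap-top circle [array([ 515.9, -342.6]), np.float64(21.0)] 266
scene pink zmax 100.4 cap-top circle [array([ 372. , -235.8]), np.float64(21.2)] 199
scene blue zmax 100.5 cap-top circle [array([ 567.3, -149. ]), np.float64(20.6)] 347
scene boxtop [519.1 257.2] [190.7 185.2] 77.12 184.79845325094152
scene strip [526.2 256.5] [145.4  13.4] 77.56 [[504.0, 187.0], [517.0, 184.0], [548.0, 326.0], [535.0, 329.0]]
orange px 309 231.4 206.8 ray at z=85 [[ 455.5 -263.7   87. ]]
side orange zmax 101.4 cap-top circle [array([ 460.7, -263.4]), np.float64(21.9)] 166
side grey zmax 102.6 cap-top circle [array([ 491.2, -301.1]), np.float64(69.4)] 303
side pink zmax 101.5 cap-top circle [array([ 371.3, -234.1]), np.float64(22.0)] 189
side blue zmax 101.7 cap-top circle [array([ 566.8, -148.5]), np.float64(23.1)] 178
side boxtop [520.3 258.1] [193.8 185.9] 77.15 184.29230641515102
side strip [527.7 257.2] [145.3  16.4] 78.06 [[505.0, 188.0], [521.0, 184.0], [551.0, 327.0], [535.0, 330.0]]
orange px 282 385.8 206.3 ray at z=85 [[ 459.5 -263.3   87. ]]
```

View pics/crop.png

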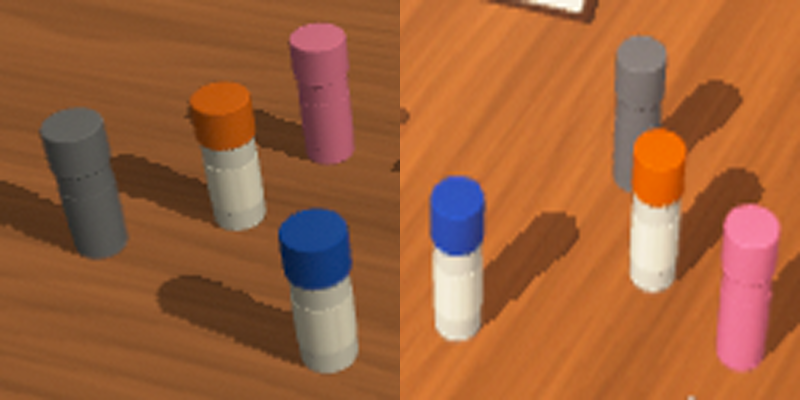

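The crop confirms a white body with an orange cap, left panel (225,155) and right panel (655,210). The grey, pink and blue-capped tubes are separate. The orange tube is at (461,-264.5), its top at 100 and cap radius about 20. The mouth is at about (554,250), yaw -12.9°, with the box top at 185 and 190x185 measured, so all of it fits the given sizes. Now I turn and move over the tube.

Request:
{"name": "step_arm", "arguments": {
  "plan": [
    {"az":0.0995,"gripper":1},
    {"az":0.0995,"gripper":1},
    {"az":0.0995,"gripper":1},
    {"az":0.0995,"gripper":1},
    {"dx":0.043,"dy":-0.124,"gripper":1},
    {"dx":0.043,"dy":-0.124,"gripper":1},
    {"dx":0.043,"dy":-0.124,"gripper":1},
    {"dx":0.043,"dy":-0.124,"gripper":1},
    {"dx":0.043,"dy":-0.124,"gripper":1},
    {"dx":0.043,"dy":-0.124,"gripper":1},
    {"dx":0.043,"dy":-0.124,"gripper":1},
    {"dx":0.043,"dy":-0.124,"gripper":1},
    {"dx":0.043,"dy":-0.124,"gripper":1},
    {"dx":0.043,"dy":-0.124,"gripper":1},
    {"gripper":1},
    {"gripper":1}
  ]
}}

```text
invalid input
```

Request:
{"name": "step_arm", "arguments": {
  "plan": [
    {"dx":0,"dy":0,"dz":0,"ax":0,"ay":0,"az":0.0995,"gripper":1},
    {"dx":0,"dy":0,"dz":0,"ax":0,"ay":0,"az":0.0995,"gripper":1},
    {"dx":0,"dy":0,"dz":0,"ax":0,"ay":0,"az":0.0995,"gripper":1},
    {"dx":0,"dy":0,"dz":0,"ax":0,"ay":0,"az":0.0995,"gripper":1},
    {"dx":0.043,"dy":-0.124,"dz":0,"ax":0,"ay":0,"az":0,"gripper":1},
    {"dx":0.043,"dy":-0.124,"dz":0,"ax":0,"ay":0,"az":0,"gripper":1},
    {"dx":0.043,"dy":-0.124,"dz":0,"ax":0,"ay":0,"az":0,"gripper":1},
    {"dx":0.043,"dy":-0.124,"dz":0,"ax":0,"ay":0,"az":0,"gripper":1},
    {"dx":0.043,"dy":-0.124,"dz":0,"ax":0,"ay":0,"az":0,"gripper":1},
    {"dx":0.043,"dy":-0.124,"dz":0,"ax":0,"ay":0,"az":0,"gripper":1},
    {"dx":0.043,"dy":-0.124,"dz":0,"ax":0,"ay":0,"az":0,"gripper":1},
    {"dx":0.043,"dy":-0.124,"dz":0,"ax":0,"ay":0,"az":0,"gripper":1},
    {"dx":0.043,"dy":-0.124,"dz":0,"ax":0,"ay":0,"az":0,"gripper":1},
    {"dx":0.043,"dy":-0.124,"dz":0,"ax":0,"ay":0,"az":0,"gripper":1},
    {"dx":0,"dy":0,"dz":0,"ax":0,"ay":0,"az":0,"gripper":1},
    {"dx":0,"dy":0,"dz":0,"ax":0,"ay":0,"az":0,"gripper":1}
  ]
}}

```text
clock: 2.1
eef_pos: [461.4, -265.5, 253.1]
tool_rot: [3.141, 0.001, -0.226]
force: [-0.6, 0.4, 0.3]
width: 85.5
gripper_force: 0.0
```

Request:
{"name": "step_arm", "arguments": {
  "plan": [
    {"dx":0,"dy":0,"dz":0.111,"ax":0,"ay":0,"az":0,"gripper":1},
    {"dx":0,"dy":0,"dz":0.111,"ax":0,"ay":0,"az":0,"gripper":1},
    {"dx":0,"dy":0,"dz":0.111,"ax":0,"ay":0,"az":0,"gripper":1},
    {"dx":0,"dy":0,"dz":0.111,"ax":0,"ay":0,"az":0,"gripper":1},
    {"dx":0,"dy":0,"dz":0.111,"ax":0,"ay":0,"az":0,"gripper":1},
    {"dx":0,"dy":0,"dz":0,"ax":0,"ay":0,"az":0,"gripper":1},
    {"dx":0,"dy":0,"dz":0,"ax":0,"ay":0,"az":0,"gripper":0},
    {"dx":0,"dy":0,"dz":0,"ax":0,"ay":0,"az":0,"gripper":0},
    {"dx":0,"dy":0,"dz":0,"ax":0,"ay":0,"az":0,"gripper":0},
    {"dx":0,"dy":0,"dz":0,"ax":0,"ay":0,"az":0,"gripper":0},
    {"dx":0,"dy":0,"dz":0,"ax":0,"ay":0,"az":0,"gripper":0},
    {"dx":0,"dy":0,"dz":0,"ax":0,"ay":0,"az":0,"gripper":0},
    {"dx":0,"dy":0,"dz":0,"ax":0,"ay":0,"az":0,"gripper":0},
    {"dx":0,"dy":0,"dz":0,"ax":0,"ay":0,"az":0,"gripper":0}
  ]
}}

```text
clock: 3.85
eef_pos: [462.7, -265.5, 88.4]
tool_rot: [3.141, -0.003, -0.225]
force: [-0.7, 0.5, 5.2]
width: 38.6
gripper_force: 59.7
```

Request:
{"name": "step_arm", "arguments": {
  "plan": [
    {"dx":0,"dy":0,"dz":-0.07,"ax":0,"ay":0,"az":0,"gripper":0},
    {"dx":0,"dy":0,"dz":-0.14,"ax":0,"ay":0,"az":0,"gripper":0},
    {"dx":0,"dy":0,"dz":-0.14,"ax":0,"ay":0,"az":0,"gripper":0},
    {"dx":0,"dy":0,"dz":-0.14,"ax":0,"ay":0,"az":0,"gripper":0},
    {"dx":0,"dy":0,"dz":-0.14,"ax":0,"ay":0,"az":0,"gripper":0},
    {"dx":0,"dy":0,"dz":-0.1,"ax":0,"ay":0,"az":0,"gripper":0},
    {"dx":0,"dy":0,"dz":0,"ax":0,"ay":0,"az":0,"gripper":0}
  ]
}}

```text
clock: 4.72
eef_pos: [463.0, -265.6, 308.7]
tool_rot: [3.14, -0.006, -0.225]
force: [-0.2, 0.3, -1.5]
width: 38.3
gripper_force: 60.5
```

Request:
{"name": "step_arm", "arguments": {
  "plan": [
    {"dx":-0.0072,"dy":-0.1245,"dz":0,"ax":0,"ay":0,"az":0,"gripper":0},
    {"dx":-0.0072,"dy":-0.1245,"dz":0,"ax":0,"ay":0,"az":0,"gripper":0},
    {"dx":-0.0072,"dy":-0.1245,"dz":0,"ax":0,"ay":0,"az":0,"gripper":0},
    {"dx":-0.0072,"dy":-0.1245,"dz":0,"ax":0,"ay":0,"az":0,"gripper":0},
    {"dx":-0.0072,"dy":-0.1245,"dz":0,"ax":0,"ay":0,"az":0,"gripper":0},
    {"dx":-0.0072,"dy":-0.1245,"dz":0,"ax":0,"ay":0,"az":0,"gripper":0},
    {"dx":-0.0072,"dy":-0.1245,"dz":0,"ax":0,"ay":0,"az":0,"gripper":0},
    {"dx":-0.0072,"dy":-0.1245,"dz":0,"ax":0,"ay":0,"az":0,"gripper":0},
    {"dx":-0.0072,"dy":-0.1245,"dz":0,"ax":0,"ay":0,"az":0,"gripper":0},
    {"dx":-0.0072,"dy":-0.1245,"dz":0,"ax":0,"ay":0,"az":0,"gripper":0},
    {"dx":-0.0072,"dy":-0.1245,"dz":0,"ax":0,"ay":0,"az":0,"gripper":0},
    {"dx":-0.0072,"dy":-0.1245,"dz":0,"ax":0,"ay":0,"az":0,"gripper":0},
    {"dx":-0.0072,"dy":-0.1245,"dz":0,"ax":0,"ay":0,"az":0,"gripper":0},
    {"dx":-0.0072,"dy":-0.1245,"dz":0,"ax":0,"ay":0,"az":0,"gripper":0},
    {"dx":0,"dy":0,"dz":0,"ax":0,"ay":0,"az":0,"gripper":0},
    {"dx":0,"dy":0,"dz":0,"ax":0,"ay":0,"az":0,"gripper":0}
  ]
}}

```text
clock: 6.72
eef_pos: [548.7, 250.3, 304.7]
tool_rot: [3.139, 0.001, -0.226]
force: [0.8, -1.0, -1.1]
width: 38.6
gripper_force: 60.6
```

```bash
python3 - <<'E'
from h import *
s=ctrl.read_state();a=ctrl.get_image('scene');b=ctrl.get_image('side')
for n,im in(('scene',a),('side',b)):
    hsv=cv2.cvtColor(im['color'],cv2.COLOR_RGB2HSV)
    V,U=np.mgrid[0:480,0:640];P=pts(im,U,V)
    m=(P[...,2]>200)&(P[...,2]<300)&(np.hypot(P[...,0]-549,P[...,1]-251)<60)&(im['range_z']>0)
    o=m&(cv2.inRange(hsv,(4,180,60),(16,255,255))>0)
    w=m&(hsv[...,1]<70)&(hsv[...,2]>90)&(P[...,2]<270)
    for k,q in(('cap',o),('body',w)):
        if q.sum(): print(n,k,q.sum(),np.percentile(P[q],[2,50,98],axis=0).round(1).tolist())
print(s['eef_pos'],s['tool_rot'],s['width'],s['gripper_force'],s['force'])
c=np.hstack([cv2.resize(a['color'][120:320,400:600],(400,400)),cv2.resize(b['color'][150:350,120:320],(400,400))])
save(c,'over.png')
E
```

```text
scene cap 303 [[550.3, 229.9, 287.7], [562.9, 246.0, 294.1], [566.2, 265.9, 299.7]]
scene body 932 [[550.3, 232.7, 218.7], [561.2, 247.8, 246.5], [564.4, 265.7, 269.2]]
side cap 101 [[526.8, 239.9, 286.5], [531.3, 261.2, 294.0], [543.8, 270.2, 299.8]]
side body 448 [[527.4, 240.3, 218.6], [534.0, 262.0, 244.6], [555.0, 268.8, 268.8]]
[548.66178882 250.33546854 304.67019169] [ 3.13922893e+00  1.42142052e-03 -2.25752833e-01] 38.64481123369228 60.624277760944096 [ 0.76752159 -0.95716909 -1.10180901]
```

View pics/over.png

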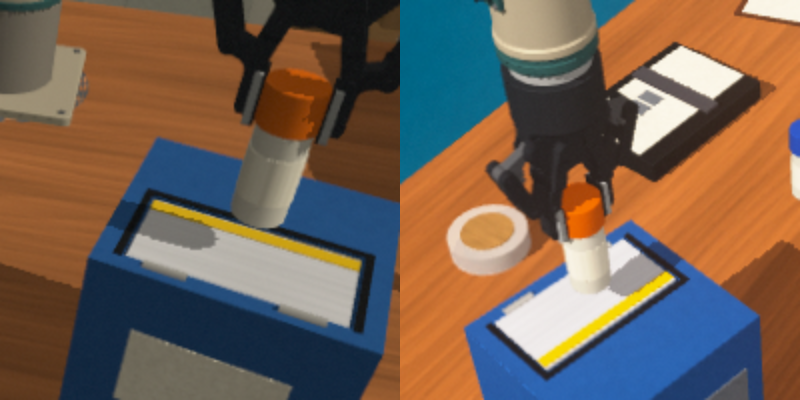

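The tube hangs upright over the flap (crop left (270,170), right (588,250)), with its underside at about 217. I press down gently.

Request:
{"name": "step_arm", "arguments": {
  "plan": [
    {"dx":0,"dy":0,"dz":0.08,"ax":0,"ay":0,"az":0,"gripper":0},
    {"dx":0,"dy":0,"dz":0.04,"ax":0,"ay":0,"az":0,"gripper":0},
    {"dx":0,"dy":0,"dz":0.04,"ax":0,"ay":0,"az":0,"gripper":0},
    {"dx":0,"dy":0,"dz":0.04,"ax":0,"ay":0,"az":0,"gripper":0},
    {"dx":0,"dy":0,"dz":0.04,"ax":0,"ay":0,"az":0,"gripper":0},
    {"dx":0,"dy":0,"dz":0,"ax":0,"ay":0,"az":0,"gripper":0}
  ]
}}

```text
clock: 7.58
eef_pos: [547.9, 251.6, 232.4]
tool_rot: [3.14, 0.003, -0.225]
force: [-1.4, 0.4, -1.4]
width: 38.7
gripper_force: 60.7
```

Request:
{"name": "step_arm", "arguments": {
  "plan": [
    {"dx":0,"dy":0,"dz":0.048,"ax":0,"ay":0,"az":0,"gripper":0},
    {"dx":0,"dy":0,"dz":0.048,"ax":0,"ay":0,"az":0,"gripper":0},
    {"dx":0,"dy":0,"dz":0.048,"ax":0,"ay":0,"az":0,"gripper":0},
    {"dx":0,"dy":0,"dz":0.048,"ax":0,"ay":0,"az":0,"gripper":0},
    {"dx":0,"dy":0,"dz":0.048,"ax":0,"ay":0,"az":0,"gripper":0},
    {"dx":0,"dy":0,"dz":0.048,"ax":0,"ay":0,"az":0,"gripper":0},
    {"dx":0,"dy":0,"dz":0,"ax":0,"ay":0,"az":0,"gripper":0},
    {"dx":0,"dy":0,"dz":0,"ax":0,"ay":0,"az":0,"gripper":0}
  ]
}}

```text
clock: 8.57
eef_pos: [548.8, 251.3, 147.2]
tool_rot: [3.141, 0.001, -0.225]
force: [-1.9, 0.2, -2.6]
width: 38.4
gripper_force: 60.5
```

```bash
python3 - <<'E'
from h import *
a=ctrl.get_image('scene');b=ctrl.get_image('side')
c=np.hstack([cv2.resize(a['color'][120:320,400:600],(400,400)),cv2.resize(b['color'][150:350,120:320],(400,400))])
save(c,'in.png')
E
```

```text
(no output)
```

View pics/in.png

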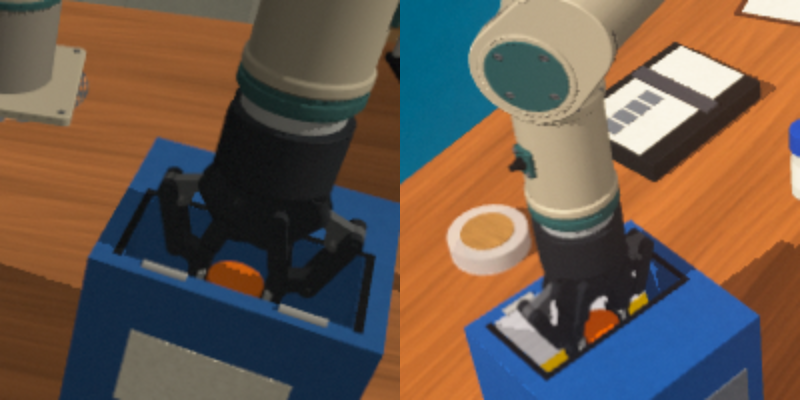

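The cap sits inside the mouth (left crop (237,278), right (602,325)) with the flap held open, and the fingers have room. I release it with a partial opening.

Request:
{"name": "step_arm", "arguments": {
  "plan": [
    {"dx":0,"dy":0,"dz":0,"ax":0,"ay":0,"az":0,"gripper":0.7},
    {"dx":0,"dy":0,"dz":0,"ax":0,"ay":0,"az":0,"gripper":0.7},
    {"dx":0,"dy":0,"dz":0,"ax":0,"ay":0,"az":0,"gripper":0.7},
    {"dx":0,"dy":0,"dz":0,"ax":0,"ay":0,"az":0,"gripper":0.7},
    {"dx":0,"dy":0,"dz":0,"ax":0,"ay":0,"az":0,"gripper":0.7},
    {"dx":0,"dy":0,"dz":0,"ax":0,"ay":0,"az":0,"gripper":0.7}
  ]
}}

```text
clock: 9.43
eef_pos: [549.6, 251.7, 147.6]
tool_rot: [-3.141, -0.001, -0.225]
force: [-1.3, 0.4, 2.3]
width: 59.8
gripper_force: 0.8
```

```bash
python3 - <<'E'
from h import *
a=ctrl.get_image('scene');b=ctrl.get_image('side')
c=np.hstack([cv2.resize(a['color'][120:320,400:600],(400,400)),cv2.resize(b['color'][150:350,120:320],(400,400))])
save(c,'rel.png')
E
```

```text
(no output)
```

View pics/rel.png

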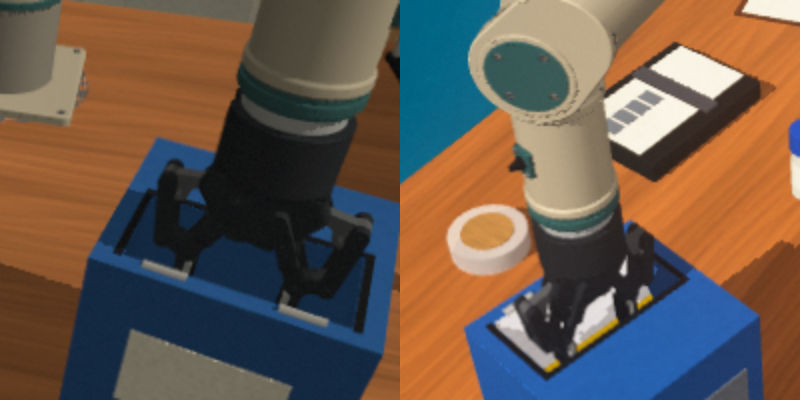

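The tube has dropped out of sight, and the flap now rests on the fingers (right crop, strip at (610,325)). I draw up slowly.

Request:
{"name": "step_arm", "arguments": {
  "plan": [
    {"dx":0,"dy":0,"dz":-0.05,"ax":0,"ay":0,"az":0,"gripper":0.7},
    {"dx":0,"dy":0,"dz":-0.05,"ax":0,"ay":0,"az":0,"gripper":0.7},
    {"dx":0,"dy":0,"dz":-0.05,"ax":0,"ay":0,"az":0,"gripper":0.7},
    {"dx":0,"dy":0,"dz":-0.05,"ax":0,"ay":0,"az":0,"gripper":0.7},
    {"dx":0,"dy":0,"dz":-0.05,"ax":0,"ay":0,"az":0,"gripper":0.7},
    {"dx":0,"dy":0,"dz":-0.08,"ax":0,"ay":0,"az":0,"gripper":0.7},
    {"dx":0,"dy":0,"dz":-0.12,"ax":0,"ay":0,"az":0,"gripper":0.7},
    {"dx":0,"dy":0,"dz":-0.12,"ax":0,"ay":0,"az":0,"gripper":0.7},
    {"dx":0,"dy":0,"dz":0,"ax":0,"ay":0,"az":0,"gripper":0.7},
    {"dx":0,"dy":0,"dz":0,"ax":0,"ay":0,"az":0,"gripper":0.7},
    {"dx":0,"dy":0,"dz":0,"ax":0,"ay":0,"az":0,"gripper":0.7},
    {"dx":0,"dy":0,"dz":0,"ax":0,"ay":0,"az":0,"gripper":0.7}
  ]
}}

```text
clock: 11.02
eef_pos: [548.9, 251.2, 317.4]
tool_rot: [3.14, 0.001, -0.225]
force: [-0.5, -0.9, 0.4]
width: 59.6
gripper_force: 0.0
```

```bash
python3 - <<'E'
from h import *
a=ctrl.get_image('scene');b=ctrl.get_image('side')
c=np.hstack([cv2.resize(a['color'][120:320,400:600],(400,400)),cv2.resize(b['color'][150:350,120:320],(400,400))])
save(c,'end.png')
for im in(a,b):
    hsv=cv2.cvtColor(im['color'],cv2.COLOR_RGB2HSV);v,u=np.nonzero(cv2.inRange(hsv,(23,120,90),(35,255,255)));P=pts(im,u,v)
    P=P[np.hypot(P[:,0]-526,P[:,1]-257)<90];print(np.percentile(P,[2,50,98],axis=0).round(1).tolist())
E
```

```text
[[508.6, 188.0, 184.0], [525.7, 256.7, 185.2], [545.0, 324.1, 186.7]]
[[509.0, 189.7, 181.5], [527.2, 257.9, 185.2], [545.2, 324.9, 188.6]]
```

View pics/end.png

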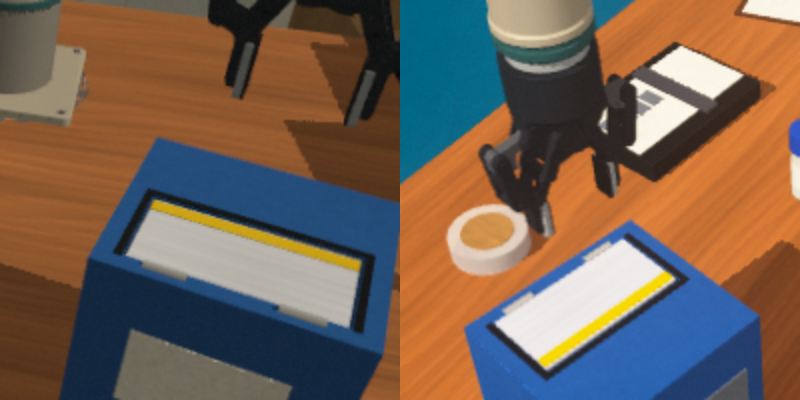

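The flap is shut flush: the yellow strip lies at z = 185 in both views, the same as at the start. The gripper is clear and empty, and the tube is in the box.

```bash
python3 -c "
from cell import ctrl
print(ctrl.finish_job())"
```

```text
the job is handed in; nothing more can be done
None
```

The orange-capped tube is in the drop box with the flap shut flush over it, the blue-capped tube was never approached, and the job was handed in at about 11 s on the robot's clock; the hand-in returned no verdict.

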